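Tip the rolling pin out of its storage tube

TASK

The blue rolling pin has slipped to the bottom of its clear storage tube, out of reach. Without touching the pin, tip the tube mouth down close over the bench until the pin slides part of the way out, with at least 3 cm of it showing, then lay the tube back down flat on the bench and let go of it. Take the pin by its exposed end, draw it out of the tube and lay it gently flat in the orange tray, leaving the tube lying on the bench and everything else where it is.

Things in the scene. Friction and masses are not known exactly. Their poses are not given: they have to be found in the camera images.
- tube: Clear plastic tube, 200 mm long, 150 to 220 g. Round body 40 mm outside, bore 34 mm, 192 mm deep; closed end: black square cap 46 x 46 mm, 20 mm long; open end: white square collar 46 x 46 mm, 12 mm long (it cannot roll). Origin on its axis at mid length, 23 mm above the bench when lying; x axis along the tube out of the mouth, z up when lying. The mouth starts pointing right, +-25 degrees.
- tube_mouth (a point): Centre of the tube's open mouth, on its axis at the outer edge of the white collar, 100 mm from the tube's origin; axes as the tube's (x points out). The smooth pin begins to slide in the tube at a dip of 10 to 16 degrees and runs freely by 25. It stops when its end meets the bench below: how far it has come out depends on the mouth's height and the dip; it goes on if the mouth is then raised.
- pin: Small smooth blue plastic rolling pin with two thin white rings: a plain cylinder 28 mm in diameter, 150 mm long, 80 to 135 g. At the start it lies at the closed end of the tube, on the bottom of the bore (6 mm of play above), its end 30 to 42 mm inside the mouth. Origin at its centre; x axis along it, towards the tube's mouth.
- pin_tip (a point): Centre of the pin's end face nearest the tube's mouth (75 mm from its centre).
- pin_tail (a point): Centre of the pin's other end face, towards the closed end of the tube (75 mm from its centre).
- tray: Shallow orange plastic tray, fixed to the bench, 220 mm (its x) by 150 mm (its y) outside, rim 22 mm high, wall and floor 3 mm thick; it is empty. Origin at the centre of its underside on the bench.
- bowl: Steel mixing bowl, bystander, 160 mm across, 70 mm high, loose. Origin at the centre of its underside.
- jar: Amber glass jar with a red lid, bystander, 66 mm in diameter, 100 mm high, loose. Origin at the centre of its underside.
- cutter: Steel biscuit cutter ring, bystander, 72 mm in diameter, 40 mm high, loose. Origin at the centre of its underside.
- spatula: Spatula, bystander, 240 mm long, lying flat on the bench, loose. Origin at the middle of its underside, x axis along it.
Not all that is in view belongs to the job. Of the things that look like the tube, take the one that is farthest to the robot's left at the start.

How it is judged:
By the outcome, as a careful person would: the job done as asked, in the order asked, and still so for the second after the job is handed in, with the robot touching nothing.
It also fails if it takes over 51 s, if anything falls off the work surface, if the arm or the gripper's body presses on something with over 40 N, if the wrist force passes 120 N, or if a joint passes its speed limit or range.

ROBOT

A 6-joint arm with a two-finger parallel gripper is mounted at the origin on the work surface. World frame = base frame: x ahead of the robot, y to its left, z up, the work surface at z = 0. Lengths are in m, angles in rad, forces in N, time in s.
With the tool pointing down it reaches from about 0.35 to 0.975 m from the base axis. Payload 7.1 kg.
Tool frame: the origin (TCP) lies at the very end of the fingers, on their centre line; the grasp point (between the pads) lies 19 mm behind it; z points along the fingers, y is the line along which they close (so a half turn about z gives the same grasp; the last joint's range is limited). The gripper opens to 88 mm and grips with 3 to 60 N. Pads are 20 mm wide; open, the fingers measure 115 mm over their backs; the gripper's body (75 mm by 178 mm) begins 61 mm behind the grasp point.
Start: joints at [1.225, 0.423, 1.63, -0, 1.089, -0.019], TCP at [0.201, 0.592, 0.2] pointing down, gripper open.
Joint ranges: [-3, 3], [-0.9, 2.11], [0.09, 2.58], [-1.31, 4.45], [0.11, 2.69], [-2.54, 2.54]. Speed limits (rad/s): [2.39, 2.39, 3.01, 3.14, 3.14, 3.14].

INTERFACE

Orientations are given as a unit quaternion [x, y, z, w].
In Python, from rig import bot gives the robot as it stands. The module is installed in compiled form; this text tells all that it offers.
- The arm moves only by the shell command python3 -m creep 'ROWS' [OPENING]. ROWS is text: rows parted by semicolons, each of 6 numbers parted by spaces: the shift along the tool's x, y, z in m, then the turn, a rotation vector about the tool's x, y, z in degrees. In form: x y z rx ry rz; .... A call has 1 to 5 rows; each row is the pose to reach, as a shift and turn from the pose commanded when the call began, along the tool's axes at that moment; what a row does not reach only later rows make up. A row lasts 1/10 s, in which the tool goes at most 50 mm and 8.59 degrees, less where a joint would pass 70% of its speed; a pose out of reach is approached as far as the arm can. A call with a gripper value outside its range is refused whole. OPENING is the opening, from 0 (shut) to 1 (fully open), set as the call begins (- or left out, the last holds). The fingers move at their own pace and stop on an object; the grip force is fixed at half the most. Time passes only in rows, so rows that repeat a pose let the fingers close. It gives the time, the measured TCP pose, the force, the opening and the grip force at its end, in the units of the state.
- bot.state(): the state, without advancing time (a new reading comes with each control period).
- bot.grab_frame(name): name is "scene" or "side" or "wrist"; returns a dict with "img" (384x512x3 uint8, blue, green, red), "mtx" (3x3 intrinsics, pixels), "R" (3x3) and "t" (3): a world point X has camera coordinates R X + t. Camera axes: x right, y down, z forward; pixel columns grow to the right and rows downward; lengths in m; the calibration is good to about 2 mm. A picture is of the moment at which its call begins. There is no depth.
- bot.hand_in(): hands the job in; it is judged then, once.
The state is a dict: "time": time; "joints": joint angles; "joint_velocities": joint speeds; "joint_torque": joint torques, N m; "tcp_pos": TCP position; "eef_rot": TCP orientation; "ft_force": force on the tool from outside, world axes, zero at the start; "ft_torque": the same for the moment, N m; "finger_gap": finger opening in m; "finger_force": force on a finger pad.
Only numpy, scipy, OpenCV 4.12 (cv2) and the standard library are available. Lean on these libraries where they do the work, as an engineer would, in place of code of your own. Each camera call takes 0.05 s, during which the arm holds its last target. There are 200 camera calls.

## Working session

There is one attempt and no reset: what is moved stays moved. The work goes in short steps, Python scripts to look and compute and a shell command to move; the robot and the scene stay as the last step left them, time stands still between calls to the robot, and variables do not carry over. Pictures are saved under pics/ and viewed, at most 10 in all, crops included, and the job is handed in when it is done.

```bash
mkdir -p pics; cat > h.py <<'E'
from rig import bot
import numpy as np, cv2, pickle
from scipy.spatial.transform import Rotation as Rn
def snap(name,fn):
    f=bot.grab_frame(name); cv2.imwrite(f'pics/{fn}.png',f['img']); pickle.dump(f,open(f'pics/{fn}.pkl','wb')); return f
def load(fn): return pickle.load(open(f'pics/{fn}.pkl','rb'))
def ray(f,u,v):
    d=f['R'].T@np.linalg.solve(f['mtx'],[u,v,1.]); return -f['R'].T@f['t'],d
def onz(f,u,v,z):
    c,d=ray(f,u,v); return c+d*(z-c[2])/d[2]
def px(f,X):
    p=f['mtx']@(f['R']@np.array(X)+f['t']); return p[:2]/p[2]
E
python3 - <<'E'
from h import *
a=snap('scene','sc0');b=snap('side','si0')
cv2.imwrite('pics/both.png',cv2.resize(np.vstack([a['img'],b['img']]),None,fx=.78,fy=.78))
s=bot.state();print(s['tcp_pos'],s['eef_rot'],s['time'],Rn.from_quat(s['eef_rot']).as_matrix().round(2))
for f in(a,b):print((-f['R'].T@f['t']).round(2))
E
```

```text
[0.20041465 0.59142235 0.19898145] [ 1.62685332e-01  9.86677755e-01 -6.88274298e-04 -1.33712886e-04] 0.1 [[-0.95  0.32 -0.  ]
 [ 0.32  0.95 -0.  ]
 [ 0.   -0.   -1.  ]]
[ 1.18 -0.07  0.88]
[ 0.26 -0.79  0.9 ]
```

View pics/both.png

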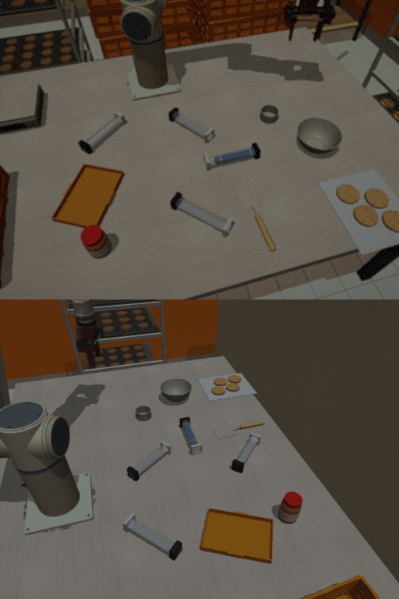

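The pictures show four tubes. The leftmost one for the robot is the one holding the blue pin, near (232,156) in the scene half, with its white collar toward −y. The tray is at about (88,195). Next I'll enlarge these areas.

```bash
python3 - <<'E'
from h import *
a=load('sc0')['img'];b=load('si0')['img']
A=cv2.resize(a[170:230,250:350],None,fx=8,fy=5*1.0*8/5)  # 800x480
cv2.imwrite('pics/c1.png',A)
B=cv2.resize(b[140:210,210:290],None,fx=5,fy=5); C=cv2.resize(a[200:300,60:180],None,fx=3.3,fy=3.3)
o=np.zeros((360,800,3),np.uint8);o[:350,:400]=B;o[:330,400:796]=C
cv2.imwrite('pics/c2.png',o)
E
```

```text
(no output)
```

View pics/c1.png

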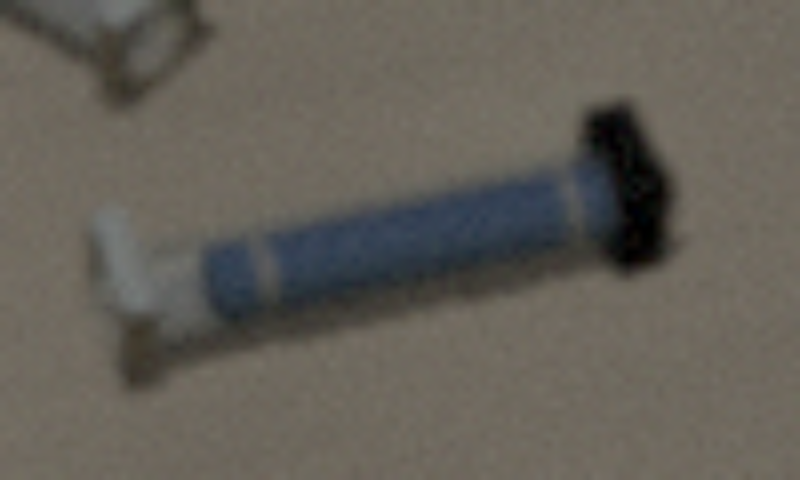

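View pics/c2.png

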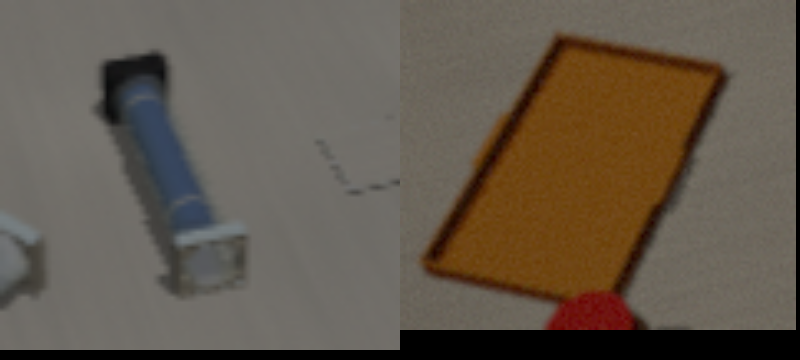

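The first crop shows the pin tip at (212,282) and its tail at (615,200). The mouth collar is at the left and the black cap at the right. The second crop shows the mouth face centred at (212,262), and the tray corners at (560,37), (724,68), (428,265) and roughly (612,300) in the right half.

```bash
python3 - <<'E'
from h import *
a=load('sc0');b=load('si0')
P=[onz(a,250+u/8,170+v/8,z) for u,v,z in[(212,282,.020),(615,200,.020)]]
print('tip,tail',P,np.linalg.norm(P[0]-P[1]))
print('mouth side',onz(b,210+212/5,140+262/5,.023),'cap top rear edge mid',onz(b,210+133/5,140+58/5,.046))
d=P[0]-P[1];print(np.degrees(np.arctan2(d[1],d[0])))
print('collar top outer edge',[onz(a,250+u/8,170+v/8,.046) for u,v in[(97,212),(130,312)]])
T=[onz(a,60+(u-400)/3.3,200+v/3.3,.022) for u,v in[(560,37),(724,68),(428,265)]];print('tray',T)
s=bot.state();print(s['joints'])
E
```

```text
tip,tail [array([0.53763078, 0.13942998, 0.02      ]), array([0.54117734, 0.28708069, 0.02      ])] 0.14769329486552266
mouth side [0.53810887 0.0999146  0.023     ] cap top rear edge mid [0.5372828 0.2909422 0.046    ]
-91.37597554744828
collar top outer edge [array([0.51705792, 0.10395102, 0.046     ]), array([0.56175053, 0.10308611, 0.046     ])]
tray [array([ 0.43280841, -0.31289289,  0.022     ]), array([ 0.5025137 , -0.18351882,  0.022     ]), array([ 0.62304652, -0.4120011 ,  0.022     ])]
[ 1.22500724e+00  4.23763490e-01  1.63060999e+00  1.50437966e-05
  1.08862139e+00 -1.89727224e-02]
```

```bash
cat >> h.py <<'E'
def goal(p,yaw_y,tilt=0):
    """delta in tool axes to TCP p, tool y at world yaw (deg), z down, then turn about tool y by tilt"""
    s=bot.state();R0=Rn.from_quat(s['eef_rot']);a=np.radians(yaw_y)
    y=np.array([np.cos(a),np.sin(a),0]);z=np.array([0,0,-1.]);x=np.cross(y,z)
    R1=Rn.from_matrix(np.c_[x,y,z])*Rn.from_euler('y',tilt,degrees=True)
    print('shift',R0.inv().apply(np.array(p)-s['tcp_pos']).round(4),'turn',np.degrees((R0.inv()*R1).as_rotvec()).round(2))
E
python3 -c "
from h import *
goal([.539,.182,.14],-1)"
```

```text
shift [-0.4521 -0.279   0.0594] turn [-7.000e-02  5.000e-02  7.227e+01]
```

```bash
python3 -m creep '-0.045 -0.028 0.006 0 0 7; -0.09 -0.056 0.012 0 0 14; -0.135 -0.084 0.018 0 0 22; -0.18 -0.11 0.024 0 0 29; -0.226 -0.14 0.03 0 0 36' 1; python3 -c "
from h import *
goal([.539,.182,.14],-1)"
```

```text
time: 0.6
tcp_pos: [0.3596, 0.3988, 0.1712]
eef_rot: [0.462, 0.887, -0.0, -0.0]
ft_force: [0.4, -0.1, 0.4]
finger_gap: 0.0877
finger_force: 0.0
shift [-0.2805  0.0226  0.0312] turn [-1.000e-02  1.000e-02  3.601e+01]
```

```bash
python3 -m creep '-0.045 0.004 0.006 0 0 7; -0.09 0.008 0.012 0 0 14; -0.135 0.012 0.018 0 0 21; -0.18 0.016 0.024 0 0 28; -0.225 0.019 0.03 0 0 36';python3 -m creep '-0.044 -0.014 0 0 0 0;-0.044 -0.014 0 0 0 0;-0.044 -0.014 0 0 0 0'; python3 -c "
from h import *
goal([.539,.182,.14],-1)
w=snap('wrist','w1')
im=w['img'].copy()
for X in[(.538,.102,.046),(.5395,.302,.046),(.5395,.282,.043),(.538,.114,.043)]: print(px(w,X).round())
"
```

```text
time: 1.1
tcp_pos: [0.5051, 0.226, 0.1412]
eef_rot: [0.713, 0.701, -0.0, -0.0]
ft_force: [0.1, 1.1, 0.1]
finger_gap: 0.0873
finger_force: 0.0
time: 1.4
tcp_pos: [0.4896, 0.1831, 0.1415]
eef_rot: [0.712, 0.702, -0.0, -0.0]
ft_force: [0.3, 0.5, -0.2]
finger_gap: 0.0877
finger_force: 0.0
shift [-0.0004  0.0494  0.0014] turn [-0.02 -0.    0.16]
[295. 253.]
[303.  67.]
[302.  89.]
[295. 243.]
```

View pics/w1.png

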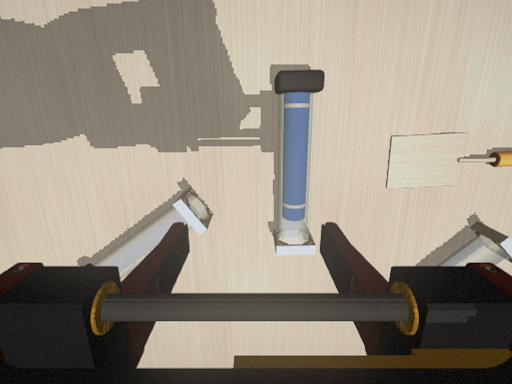

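The wrist view shows the collar at about (295,242) and the cap at about (300,82), matching the prediction to within 3 mm. The neighbouring tube is clear of the fingers.

```bash
python3 -m creep '0 0.025 0 0 0 0.5; 0 0.049 0.02 0 0 1;0 0.049 0.05 0 0 1; 0 0.049 0.08 0 0 1;0 0.049 0.1 0 0 1';python3 -m creep '0 0 0.015 0 0 0;0 0 0.025 0 0 0;0 0 0.033 0 0 0;0 0 0.036 0 0 0;0 0 0.036 0 0 0'; python3 -m creep '0 0 0 0 0 0;0 0 0 0 0 0;0 0 0 0 0 0;0 0 0 0 0 0;0 0 0 0 0 0' 0;python3 -m creep '0 0 0 0 0 0;0 0 0 0 0 0;0 0 0 0 0 0'
```

```text
time: 1.95
tcp_pos: [0.5383, 0.1848, 0.0398]
eef_rot: [0.717, 0.697, -0.0, -0.0]
ft_force: [0.9, -0.3, -0.2]
finger_gap: 0.0878
finger_force: 0.0
time: 2.45
tcp_pos: [0.5389, 0.1834, 0.0058]
eef_rot: [0.718, 0.696, 0.0, 0.0]
ft_force: [-0.7, 0.5, -0.0]
finger_gap: 0.0878
finger_force: 0.0
time: 2.95
tcp_pos: [0.5388, 0.1833, 0.0058]
eef_rot: [0.718, 0.696, 0.0, 0.0]
ft_force: [-0.2, -0.4, 0.0]
finger_gap: 0.0511
finger_force: 0.0
time: 3.25
tcp_pos: [0.5385, 0.1832, 0.0056]
eef_rot: [0.718, 0.696, -0.0, -0.0]
ft_force: [1.0, -0.3, 2.1]
finger_gap: 0.039
finger_force: 29.8
```

```bash
python3 -m creep '0 0 -0.012 0 4 0; 0 0 -0.022 0 9 0; 0 0 -0.029 0 14 0; 0 0 -0.039 0 20 0; 0 0 -0.0515 0 26 0';python3 -m creep '0 0 0 0 0 0;0 0 0 0 0 0;0 0 0 0 0 0;0 0 0 0 0 0;0 0 0 0 0 0'; python3 -c "
from h import *
w=snap('side','s2');a=snap('scene','a2')
o=np.vstack([cv2.resize(w['img'][140:220,200:300],None,fx=3.7,fy=3.7),cv2.resize(a['img'][155:235,220:320],None,fx=3.7,fy=3.7)])
cv2.imwrite('pics/v2.png',o)
"
```

```text
time: 3.75
tcp_pos: [0.5388, 0.1833, 0.0575]
eef_rot: [0.699, 0.678, 0.163, -0.158]
ft_force: [-0.5, 0.5, -2.7]
finger_gap: 0.0393
finger_force: 30.0
time: 4.25
tcp_pos: [0.5384, 0.1841, 0.057]
eef_rot: [0.699, 0.679, 0.161, -0.157]
ft_force: [-0.2, 0.1, -1.4]
finger_gap: 0.0392
finger_force: 30.0
```

View pics/v2.png

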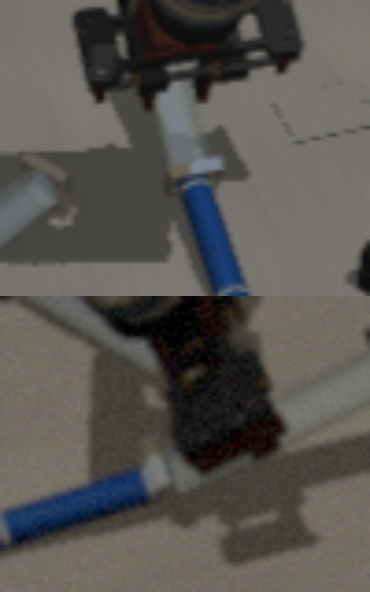

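The pin has come out much further than expected, so I'll look at a wider view.

```bash
python3 -c "
from h import *
w=load('s2');a=load('a2')
o=np.hstack([cv2.resize(w['img'][160:270,215:305],None,fx=4.4,fy=4.4),cv2.resize(a['img'][160:270,180:270],None,fx=4.4,fy=4.4)])
cv2.imwrite('pics/v3.png',o)
"
```

```text
(no output)
```

View pics/v3.png

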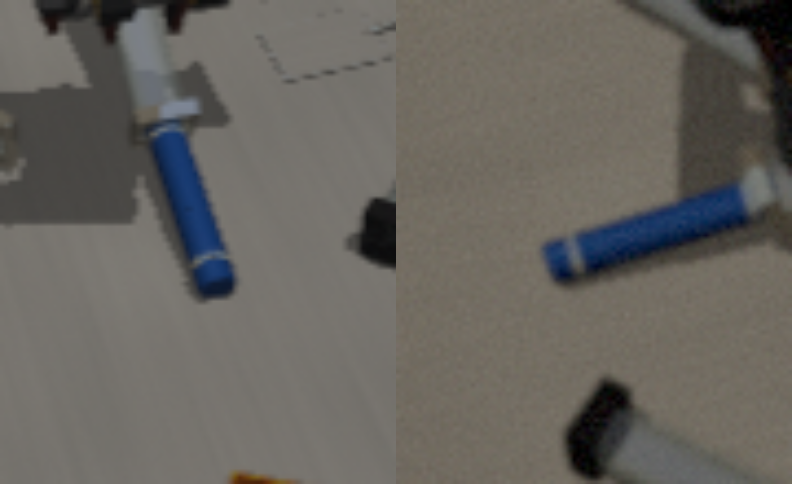

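The pin protrudes nearly its full length. Its tip is at (213,282) in the left half and (556,262) in the right half, and the tail ring is right at the collar. I'll work out how much is still engaged.

```bash
python3 -c "
from h import *
w=load('s2');a=load('a2')
t1=onz(w,215+213/4.4,160+282/4.4,.014);t2=onz(a,180+(556-396)/4.4,160+262/4.4,.014)
s=bot.state();R=Rn.from_quat(s['eef_rot'])
m=s['tcp_pos']+R.apply([-.081,0,-.0174]);print(t1,t2,'mouth',m)
for t in(t1,t2):print(np.linalg.norm(t-m))
d=R.apply([-1,0,0]);print('axis',d)
# ring near tail at mouth, in side
print('ring tail',onz(w,215+168/4.4,160+130/4.4,.035),'ring tip',onz(w,215+210/4.4,160+258/4.4,.014+.014))
"
```

```text
[ 0.53307598 -0.0319175   0.014     ] [ 0.53590697 -0.03089114  0.014     ] mouth [0.53615088 0.10343352 0.03718324]
0.13735652369843473
0.13631079986796543
axis [-0.02604642 -0.89860716 -0.43798031]
ring tail [0.54053365 0.09978504 0.035     ] ring tip [ 0.5335302  -0.02251424  0.028     ]
```

```bash
python3 -c "
from h import *
s=bot.state();R0=Rn.from_quat(s['eef_rot']);p0=s['tcp_pos'];L=np.array([-.081,0,-.0174]);m=p0+R0.apply(L)
for tl,h,f in[(21,.034,.003),(16,.032,.006),(11,.030,.009),(6,.028,.012),(3,.0265,.016)]:
    R1=R0*Rn.from_euler('y',tl-26,degrees=True)
    mm=np.array([m[0]-.02*f,m[1]-f,h]); print(R0.inv().apply(mm-R1.apply(L)-p0).round(4),tl-26)
"
```

```text
[-0.0059  0.      0.0085] -5
[-0.0119  0.0001  0.0158] -10
[-0.0185  0.0001  0.0229] -15
[-0.0256  0.0001  0.0297] -20
[-0.0323  0.0001  0.0329] -23
```

```bash
python3 -m creep '-0.003 0 0.0042 0 -2.5 0;-0.006 0 0.0085 0 -5 0;-0.009 0 0.012 0 -7.5 0;-0.012 0 0.016 0 -10 0;-0.0185 0 0.023 0 -15 0'; python3 -c "
from h import *
s=bot.state();R0=Rn.from_quat(s['eef_rot']);p0=s['tcp_pos'];L=np.array([-.081,0,-.0174]);m=p0+R0.apply(L);print(m)
for tl,h,f in[(8,.029,.004),(5,.0275,.009),(3,.0262,.014),(1,.0252,.022),(0.5,.0248,.03)]:
    R1=R0*Rn.from_euler('y',tl-11,degrees=True)
    mm=np.array([m[0]-.02*f,m[1]-f,h]); print(R0.inv().apply(mm-R1.apply(L)-p0).round(4),tl-11)
"
```

```text
time: 4.85
tcp_pos: [0.5387, 0.1762, 0.0283]
eef_rot: [0.715, 0.693, 0.068, -0.066]
ft_force: [-1.0, 0.5, -3.1]
finger_gap: 0.0392
finger_force: 30.0
[0.53607784 0.09342683 0.03014777]
[-0.0052  0.      0.0046] -3
[-0.0116  0.0001  0.0093] -6
[-0.0177  0.0002  0.0123] -8
[-0.0268  0.0002  0.0145] -10
[-0.035   0.0003  0.0141] -10.5
```

```bash
python3 -m creep '-0.005 0 0.0046 0 -3 0;-0.0115 0 0.0093 0 -6 0;-0.0175 0 0.0123 0 -8 0;-0.027 0 0.0145 0 -10 0;-0.035 0 0.0141 0 -10.5 0';python3 -m creep '-0.006 0 0 0 0 0;-0.012 0 0 0 0 0;-0.018 0 0 0 0 0;-0.024 0 0 0 0 0;-0.03 0 0 0 0 0'; python3 -c "
from h import *
w=snap('side','s4');a=snap('scene','a4')
o=np.hstack([cv2.resize(w['img'][160:270,215:305],None,fx=4.4,fy=4.4),cv2.resize(a['img'][160:270,180:270],None,fx=4.4,fy=4.4)])
cv2.imwrite('pics/v4.png',o)
s=bot.state();R0=Rn.from_quat(s['eef_rot']);print('mouth',s['tcp_pos']+R0.apply([-.081,0,-.0174]))
"
```

```text
time: 5.35
tcp_pos: [0.5372, 0.1456, 0.0075]
eef_rot: [0.717, 0.697, 0.003, -0.003]
ft_force: [0.0, 0.0, -1.5]
finger_gap: 0.0393
finger_force: 30.0
time: 5.85
tcp_pos: [0.5367, 0.1144, 0.0077]
eef_rot: [0.718, 0.696, 0.003, -0.003]
ft_force: [-0.6, 0.6, -2.2]
finger_gap: 0.0394
finger_force: 30.0
mouth [0.53407371 0.03303791 0.02430229]
```

View pics/v4.png

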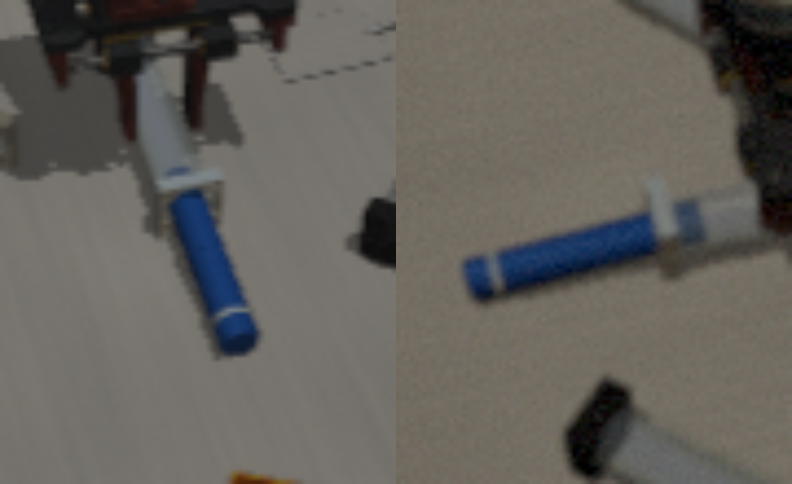

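The pin is now clearly seated inside the tube: its tail shows behind the collar at (690,222) and its tip is at (478,275). I'll lower the tube and release it.

```bash
python3 -m creep '0 0 0.001 0 -0.3 0;0 0 0.0018 0 -0.5 0;0 0 0.0022 0 -0.5 0;0 0 0.0022 0 -0.5 0'; python3 -m creep '0 0 0 0 0 0;0 0 0 0 0 0;0 0 0 0 0 0;0 0 0 0 0 0;0 0 0 0 0 0' 1; python3 -m creep '0 0 -0.02 0 0 0;0 0 -0.05 0 0 0;0 0 -0.09 0 0 0;-0.03 0 -0.12 0 0 0;-0.06 0 -0.12 0 0 0';python3 -m creep '0 0 0 0 0 0'; python3 -c "
from h import *
w=snap('side','s5');a=snap('scene','a5');snap('wrist','w5')
o=np.hstack([cv2.resize(w['img'][160:270,215:305],None,fx=4.4,fy=4.4),cv2.resize(a['img'][160:270,180:270],None,fx=4.4,fy=4.4)])
cv2.imwrite('pics/v5.png',o)
"
```

```text
time: 6.35
tcp_pos: [0.5368, 0.1154, 0.0056]
eef_rot: [0.717, 0.697, 0.0, 0.0]
ft_force: [-0.5, -1.9, 3.5]
finger_gap: 0.0393
finger_force: 30.0
time: 6.85
tcp_pos: [0.5366, 0.1151, 0.0053]
eef_rot: [0.718, 0.696, -0.0, -0.0]
ft_force: [0.0, -0.1, 0.5]
finger_gap: 0.076
finger_force: 0.0
time: 7.35
tcp_pos: [0.5378, 0.0553, 0.1296]
eef_rot: [0.717, 0.697, 0.003, 0.002]
ft_force: [0.8, 0.0, -0.7]
finger_gap: 0.0879
finger_force: 0.0
time: 7.45
tcp_pos: [0.5353, 0.0529, 0.1265]
eef_rot: [0.718, 0.696, 0.001, 0.001]
ft_force: [0.5, 0.7, 0.6]
finger_gap: 0.0879
finger_force: 0.0
```

View pics/v5.png

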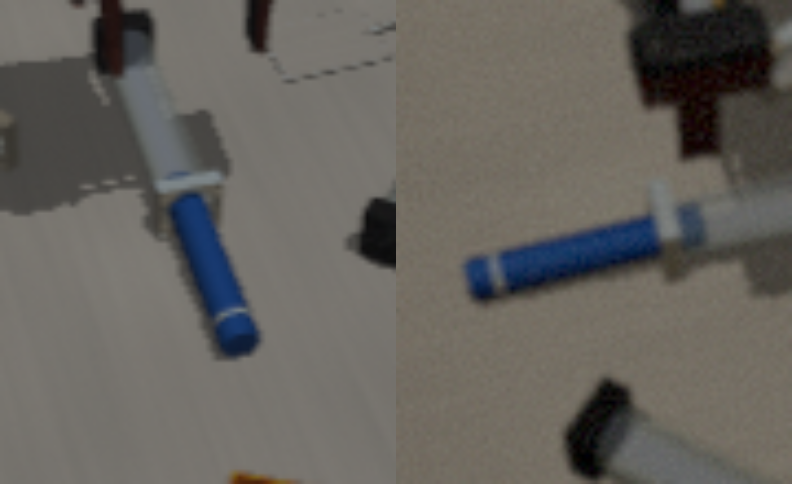

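The tube lies flat and released. About 11 cm of pin is showing, with the tip at (478,277) in the right half and (240,340) in the left half.

```bash
python3 -c "
from h import *
w=load('s5');a=load('a5')
for f,o,pts in((w,(215,160,0),[(240,338),(186,208)]),(a,(180,160,396),[(474,278),(655,237)])):
  print([onz(f,o[0]+(u-o[2])/4.4,o[1]+v/4.4,z).round(4) for (u,v),z in zip(pts,(.015,.019))])
goal([.534,-.03,.12],-3)
"
```

```text
[array([ 0.5347, -0.0847,  0.015 ]), array([0.5347, 0.0356, 0.019 ])]
[array([ 0.5349, -0.0819,  0.015 ]), array([0.5375, 0.032 , 0.019 ])]
shift [-0.0853  0.0021  0.005 ] turn [-0.04 -0.01  1.24]
```

```bash
python3 -m creep '-0.044 0 0 0 0 -1; -0.088 0.001 0.01 0 0 -1;-0.088 0.001 0.05 0 0 -1; -0.088 0.001 0.08 0 0 -1;-0.088 0.001 0.1 0 0 -1';python3 -m creep '0 0 0.01 0 0 0;0 0 0.017 0 0 0;0 0 0.021 0 0 0;0 0 0.0215 0 0 0;0 0 0.0215 0 0 0'; python3 -m creep '0 0 0 0 0 0;0 0 0 0 0 0;0 0 0 0 0 0;0 0 0 0 0 0;0 0 0 0 0 0' 0;python3 -m creep '0 0 0 0 0 0;0 0 0 0 0 0;0 0 0 0 0 0;0 0 0 0 0 0'
```

```text
time: 8.1
tcp_pos: [0.5317, -0.0322, 0.0227]
eef_rot: [0.712, 0.703, -0.001, -0.001]
ft_force: [0.2, -0.1, 0.1]
finger_gap: 0.0882
finger_force: 0.0
time: 8.6
tcp_pos: [0.5337, -0.0328, 0.0045]
eef_rot: [0.711, 0.703, 0.0, 0.0]
ft_force: [0.5, 0.1, 0.2]
finger_gap: 0.0879
finger_force: 0.0
time: 9.1
tcp_pos: [0.5332, -0.0329, 0.0039]
eef_rot: [0.712, 0.703, 0.0, 0.0]
ft_force: [-0.4, 0.4, -0.6]
finger_gap: 0.0512
finger_force: 0.0
time: 9.5
tcp_pos: [0.5332, -0.0329, 0.0038]
eef_rot: [0.712, 0.703, -0.0, -0.0]
ft_force: [0.3, 0.1, 2.2]
finger_gap: 0.0192
finger_force: 2.3
```

The 19 mm gap is less than the 28 mm pin, so I'll look.

```bash
python3 -m creep '0 0 0 0 0 0;0 0 0 0 0 0'; python3 -c "
from h import *
w=snap('side','s6');a=snap('scene','a6')
o=np.hstack([cv2.resize(w['img'][160:270,215:305],None,fx=4.4,fy=4.4),cv2.resize(a['img'][170:280,160:250],None,fx=4.4,fy=4.4)])
cv2.imwrite('pics/v6.png',o)
"
```

```text
time: 9.7
tcp_pos: [0.5363, -0.0333, 0.0068]
eef_rot: [0.712, 0.703, 0.002, 0.002]
ft_force: [-3.0, -0.6, 36.0]
finger_gap: 0.004
finger_force: 18.9
```

View pics/v6.png

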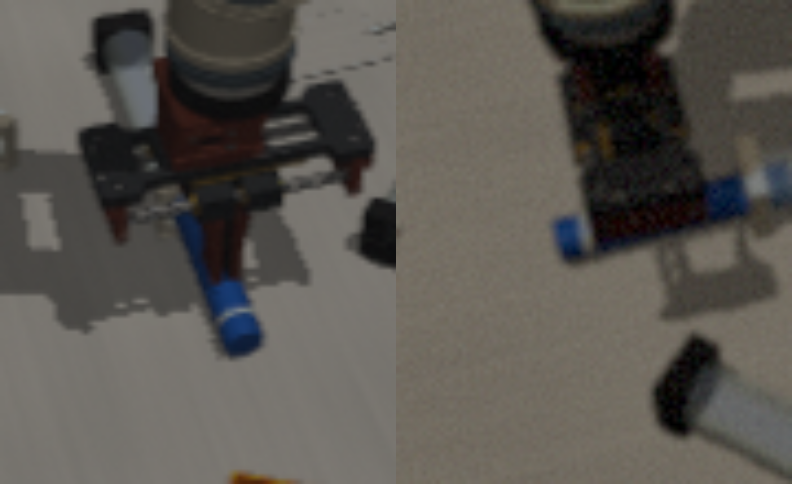

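```bash
python3 -c "
from h import *
w=load('s6');a=load('a6');s=bot.state();print(s['tcp_pos'],s['ft_force'],s['ft_torque'],s['finger_gap'],s['joint_torque'])
for z in(.007,.03,.05):
  X=[.536,-.033,z];print(z,(px(w,X)-[215,160])*4.4,(px(a,X)-[160,170])*4.4+[396,0])
"
```

```text
[ 0.53702061 -0.03337823  0.00722867] [-2.07131701 -1.69224359 28.70355416] [-0.15978938  0.3262877   0.04843233] 0.0005038042211308979 [ 6.38129096e-01 -3.66179430e+01 -9.57557738e+00  1.89776388e-01
 -2.98005547e-01  7.17648247e-03]
0.007 [217.26990474 289.16242789] [641.82986601 225.48647389]
0.03 [218.33739706 266.24919495] [638.01848631 203.48242309]
0.05 [219.2888976  245.82567207] [634.59784601 183.73420877]
```

```bash
python3 -c "
from h import *
w=load('s5');a=load('a5')
# +x finger tip bottom: side (258,50) scene (700,155)
A=[];b=[]
for f,(u,v) in((w,(215+258/4.4,160+50/4.4)),(a,(180+(700-396)/4.4,160+155/4.4))):
  c,d=ray(f,u,v);d/=np.linalg.norm(d);M=np.eye(3)-np.outer(d,d);A.append(M);b.append(M@c)
X=np.linalg.lstsq(np.vstack(A),np.hstack(b),rcond=None)[0];print('finger tip',X,[np.linalg.norm(M@X-q) for M,q in zip(A,b)])
for z in(.1265,.148):
  P=[.5353+.05,.053,z];print(z,(px(w,P)-[215,160])*4.4,(px(a,P)-[180,160])*4.4+[396,0])
"
```

```text
finger tip [0.585031   0.05162224 0.14331067] [np.float64(0.003444103099060239), np.float64(0.003444103099060827)]
0.1265 [253.08687372  63.88462352] [700.41528076 179.29918682]
0.148 [254.53952613  39.48491071] [699.02790853 154.77896341]
```

The fingertips really end about 20 mm above the reported TCP; both the image triangulation and the gap chords agree on this. The fingers therefore slipped over the top of the pin. I'll lift, reopen and go in about 18 mm lower, watching the force.

```bash
python3 -m creep '0 0 -0.015 0 0 0;0 0 -0.035 0 0 0;0 0 -0.045 0 0 0'; python3 -m creep '0 0.001 0 0 0 0;0 0.001 0 0 0 0;0 0.001 0 0 0 0;0 0.001 0 0 0 0;0 0.001 0 0 0 0' 1; python3 -m creep '0 0 0 0 0 0;0 0 0 0 0 0;0 0 0 0 0 0';python3 -c "
from h import *
w=snap('side','s7');a=snap('scene','a7');o=[]
for f in(w,a):
  h=cv2.cvtColor(f['img'],cv2.COLOR_BGR2HSV);m=cv2.inRange(h,(100,120,50),(130,255,255));m[:,:180]=0;m[:150]=0;m[280:]=0;m[:,320:]=0
  ys,xs=np.nonzero(m);print(len(xs),xs.min(),xs.max(),ys.min(),ys.max(), (xs[ys>ys.max()-6].mean(),ys.max()), (xs.min(),ys[xs<xs.min()+4].mean()))
"; python3 -m creep '0 0 0.02 0 0 0;0 0 0.035 0 0 0;0 0 0.045 0 0 0;0 0 0.048 0 0 0;0 0 0.051 0 0 0'
```

```text
time: 10.1
tcp_pos: [0.5338, -0.0329, 0.0502]
eef_rot: [0.712, 0.703, 0.0, 0.001]
ft_force: [-0.1, 0.9, -0.6]
finger_gap: 0.0003
finger_force: 0.0
time: 10.6
tcp_pos: [0.5337, -0.0329, 0.0482]
eef_rot: [0.712, 0.703, -0.0, -0.0]
ft_force: [0.3, 0.0, 0.3]
finger_gap: 0.037
finger_force: 0.0
time: 10.9
tcp_pos: [0.5342, -0.0329, 0.0488]
eef_rot: [0.712, 0.703, -0.0, -0.0]
ft_force: [-0.4, 0.1, 0.3]
finger_gap: 0.0609
finger_force: 0.0
278 256 273 204 239 (np.float64(269.25531914893617), np.int64(239)) (np.int64(256), np.float64(210.28571428571428))
243 196 238 211 227 (np.float64(205.01818181818183), np.int64(227)) (np.int64(196), np.float64(222.91304347826087))
time: 11.5
tcp_pos: [0.5341, -0.0329, -0.0025]
eef_rot: [0.712, 0.703, -0.0, -0.0]
ft_force: [-0.6, -0.2, 0.3]
finger_gap: 0.088
finger_force: 0.0
```

```bash
python3 -m creep '0 0 0.0025 0 0 0;0 0 0.005 0 0 0;0 0 0.007 0 0 0;0 0 0.008 0 0 0;0 0 0.008 0 0 0';python3 -m creep '0 0 0.0015 0 0 0;0 0 0.0025 0 0 0;0 0 0.0035 0 0 0;0 0 0.0035 0 0 0'
```

```text
time: 12.0
tcp_pos: [0.5342, -0.0329, -0.0102]
eef_rot: [0.712, 0.703, 0.0, 0.0]
ft_force: [-0.2, 1.1, 0.4]
finger_gap: 0.0877
finger_force: 0.0
time: 12.4
tcp_pos: [0.5341, -0.0329, -0.0138]
eef_rot: [0.712, 0.703, -0.0, -0.0]
ft_force: [0.0, 0.5, 0.9]
finger_gap: 0.088
finger_force: 0.0
```

No contact force, so the offset is confirmed. Closing now.

```bash
python3 -m creep '0 0 0 0 0 0;0 0 0 0 0 0;0 0 0 0 0 0;0 0 0 0 0 0;0 0 0 0 0 0' 0;python3 -m creep '0 0 0 0 0 0;0 0 0 0 0 0;0 0 0 0 0 0;0 0 0 0 0 0;0 0 0 0 0 0'
```

```text
time: 12.9
tcp_pos: [0.5342, -0.0329, -0.0136]
eef_rot: [0.712, 0.703, 0.0, 0.0]
ft_force: [-0.1, -0.7, -0.3]
finger_gap: 0.0512
finger_force: 0.0
time: 13.4
tcp_pos: [0.5342, -0.0329, -0.0136]
eef_rot: [0.712, 0.703, 0.0, 0.0]
ft_force: [-0.1, 0.7, 0.1]
finger_gap: 0.0273
finger_force: 30.0
```

```bash
python3 -m creep '-0.007 0 -0.001 0 0 0;-0.015 0 -0.002 0 0 0;-0.023 0 -0.002 0 0 0;-0.031 0 -0.0025 0 0 0;-0.038 0 -0.003 0 0 0';python3 -m creep '-0.01 0 0 0 0 0;-0.02 0 0 0 0 0;-0.03 0 -0.003 0 0 0;-0.036 0 -0.015 0 0 0;-0.036 0 -0.04 0 0 0';python3 -m creep '0 0 -0.03 0 0 0;0 0 -0.05 0 0 0;0 0 -0.05 0 0 0;0 0 -0.05 0 0 0'; python3 -c "
from h import *
w=snap('side','s8');a=snap('scene','a8')
for f in(w,a):
  h=cv2.cvtColor(f['img'],cv2.COLOR_BGR2HSV);m=cv2.inRange(h,(100,120,50),(130,255,255));m[:,:160]=0;m[:140]=0;m[290:]=0;m[:,320:]=0
  ys,xs=np.nonzero(m);print(len(xs),xs.min(),xs.max(),ys.min(),ys.max(),cv2.minAreaRect(np.c_[xs,ys].astype(np.float32)))
goal([.585,-.3095,.09],62)
"
```

```text
time: 13.9
tcp_pos: [0.5336, -0.0719, -0.0107]
eef_rot: [0.712, 0.702, -0.0, -0.0]
ft_force: [-0.2, -0.9, -0.2]
finger_gap: 0.0271
finger_force: 30.0
time: 14.4
tcp_pos: [0.532, -0.1077, 0.029]
eef_rot: [0.712, 0.702, -0.001, -0.001]
ft_force: [0.8, -1.1, -0.9]
finger_gap: 0.0273
finger_force: 30.0
time: 14.8
tcp_pos: [0.5334, -0.107, 0.0798]
eef_rot: [0.712, 0.703, 0.0, 0.001]
ft_force: [-0.4, -0.2, -1.4]
finger_gap: 0.0274
finger_force: 30.0
211 270 284 210 238 ((275.3103332519531, 224.27584838867188), (28.225690841674805, 9.656157493591309), 68.19859313964844)
181 161 219 191 211 ((190.32302856445312, 201.31700134277344), (8.759222030639648, 59.18888473510742), 76.21839904785156)
shift [-0.2021  0.0551 -0.0117] turn [ -0.07  -0.07 -62.72]
```

```bash
python3 -m creep '-0.03 0.008 0 0 0 -8;-0.065 0.018 0 0 0 -16;-0.1 0.027 0 0 0 -24;-0.135 0.037 0 0 0 -32;-0.165 0.045 0 0 0 -40'; python3 -c "
from h import *
a=load('sc0');b=load('si0')
h=cv2.cvtColor(a['img'],cv2.COLOR_BGR2HSV);m=cv2.inRange(h,(172,170,80),(180,255,255))|cv2.inRange(h,(0,200,90),(4,255,255));m[:270]=0;m[340:]=0;m[:,:90]=0;m[:,160:]=0
ys,xs=np.nonzero(m);print(len(xs),xs.min(),xs.max(),ys.min(),ys.max())
print('jar',onz(a,122,292,.1),'side',onz(b,374,(498-300)/.78-384*0,.1))
goal([.585,-.3095,.08],62)
"
```

```text
time: 15.4
tcp_pos: [0.5757, -0.2738, 0.0776]
eef_rot: [0.426, 0.905, -0.0, -0.001]
ft_force: [0.4, -0.0, -0.1]
finger_gap: 0.0276
finger_force: 30.0
439 104 129 289 312
jar [ 0.73377744 -0.26777648  0.1       ] side [ 0.74409089 -0.27821103  0.1       ]
shift [-0.0335 -0.0156 -0.0024] turn [ -0.03  -0.13 -22.41]
```

```bash
python3 -m creep '-0.011 -0.005 0 0 0 -7;-0.022 -0.01 0 0 0 -14;-0.0335 -0.0156 0 0 0 -22;-0.0335 -0.0156 0 0 0 -22';python3 -m creep '0 0 0.005 0 0 0;0 0 0.01 0 0 0;0 0 0.01 0 0 0'; python3 -c "
from h import *
w=snap('side','s9');a=snap('scene','a9')
o=np.hstack([cv2.resize(w['img'][230:350,230:360],None,fx=3,fy=3),cv2.resize(a['img'][180:300,60:190],None,fx=3,fy=3)])
cv2.imwrite('pics/v9.png',o)
s=bot.state();print(s['tcp_pos'])
"
```

```text
time: 15.8
tcp_pos: [0.5848, -0.3092, 0.0776]
eef_rot: [0.248, 0.969, 0.0, -0.001]
ft_force: [1.0, 0.7, -0.5]
finger_gap: 0.0273
finger_force: 30.0
time: 16.1
tcp_pos: [0.5843, -0.3071, 0.0679]
eef_rot: [0.249, 0.969, 0.0, -0.001]
ft_force: [-0.3, 0.5, -0.1]
finger_gap: 0.0273
finger_force: 30.0
[ 0.58502482 -0.30755599  0.06889125]
```

View pics/v9.png

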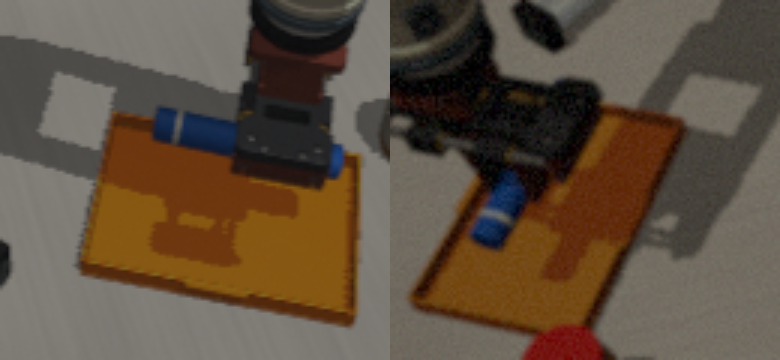

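The pin is held over the tray. Its tip is at (338,161) in the left half and (488,238) in the right half, and its tail is at (158,124) in the left half.

```bash
python3 -c "
from h import *
w=load('s9');a=load('a9')
A=[];b=[]
for f,(u,v) in((w,(230+338/3,230+161/3)),(a,(60+(488-390)/3,180+238/3))):
  c,d=ray(f,u,v);d/=np.linalg.norm(d);M=np.eye(3)-np.outer(d,d);A.append(M);b.append(M@c)
X=np.linalg.lstsq(np.vstack(A),np.hstack(b),rcond=None)[0];print('tip',X)
for z in(.085,.09,.095,.1,.105,.11):
  t=onz(w,230+158/3,230+124/3,z);print(t,np.linalg.norm(t-X),np.degrees(np.arctan2((X-t)[1],(X-t)[0])))
print([onz(a,60+(u-390)/3,180+v/3,.022).round(3) for u,v in((683,120),(413,300))])
goal([.585,-.3095,-.004],62)
"
```

```text
tip [ 0.63048624 -0.33191187  0.09460412]
[ 0.50929413 -0.25403864  0.085     ] 0.14437453205748488 -32.723187108097726
[ 0.5077853  -0.25730354  0.09      ] 0.14367714731984005 -31.301700667884578
[ 0.50627646 -0.26056843  0.095     ] 0.143241446801961 -29.87213626920178
[ 0.50476762 -0.26383333  0.1       ] 0.14306982129951007 -28.436217788094027
[ 0.50325879 -0.26709823  0.105     ] 0.14316322054295627 -26.995716307852952
[ 0.50174995 -0.27036312  0.11      ] 0.14352112712277326 -25.552437352683683
[array([ 0.5  , -0.185,  0.022]), array([ 0.622, -0.414,  0.022])]
shift [-0.001  -0.0017  0.0729] turn [ 0.   -0.05 -0.75]
```

```bash
python3 -m creep '0 0 0.02 0 -1 0;0 0 0.04 0 -2.2 0;0 0 0.055 0 -2.2 0;0 0 0.065 0 -2.2 0;0 0 0.07 0 -2.2 0';python3 -m creep '0 0 0.002 0 0 0;0 0 0.004 0 0 0;0 0 0.006 0 0 0;0 0 0.0065 0 0 0;0 0 0.0065 0 0 0';python3 -m creep '0 0 0.001 0 0 0;0 0 0.0015 0 0 0;0 0 0.002 0 0 0'
```

```text
time: 16.7
tcp_pos: [0.5852, -0.3081, -0.0015]
eef_rot: [0.248, 0.969, -0.005, 0.018]
ft_force: [0.4, 0.8, -0.3]
finger_gap: 0.0273
finger_force: 30.0
time: 17.2
tcp_pos: [0.5857, -0.3085, -0.0069]
eef_rot: [0.248, 0.969, -0.005, 0.019]
ft_force: [0.9, -0.1, -0.8]
finger_gap: 0.0275
finger_force: 30.0
time: 17.5
tcp_pos: [0.5856, -0.3084, -0.0091]
eef_rot: [0.248, 0.969, -0.005, 0.019]
ft_force: [0.8, 0.3, -1.2]
finger_gap: 0.0272
finger_force: 30.0
```

```bash
python3 -m creep '0 0 0.0007 0 0 0;0 0 0.0014 0 0 0;0 0 0.002 0 0 0;0 0 0.002 0 0 0';python3 -m creep '0 0 0.0005 0 0 0;0 0 0.001 0 0 0;0 0 0.001 0 0 0'
```

```text
time: 17.9
tcp_pos: [0.5856, -0.3084, -0.0113]
eef_rot: [0.248, 0.969, -0.005, 0.019]
ft_force: [0.2, 0.0, -0.9]
finger_gap: 0.0275
finger_force: 30.0
time: 18.2
tcp_pos: [0.5856, -0.3084, -0.0122]
eef_rot: [0.248, 0.969, -0.005, 0.019]
ft_force: [-0.5, -0.2, -1.5]
finger_gap: 0.0277
finger_force: 30.0
```

```bash
python3 -m creep '0 0 0.0004 0 0 0;0 0 0.0008 0 0 0;0 0 0.001 0 0 0;0 0 0.001 0 0 0';python3 -m creep '0 0 0.0004 0 0 0;0 0 0.0008 0 0 0;0 0 0.0008 0 0 0'
```

```text
time: 18.6
tcp_pos: [0.5858, -0.3085, -0.0131]
eef_rot: [0.248, 0.969, -0.005, 0.019]
ft_force: [-1.1, 0.1, 0.9]
finger_gap: 0.0276
finger_force: 30.0
time: 18.9
tcp_pos: [0.586, -0.3086, -0.0133]
eef_rot: [0.248, 0.969, -0.005, 0.019]
ft_force: [-0.9, 0.2, 5.5]
finger_gap: 0.0272
finger_force: 30.0
```

Contact is made, so I'll release with a limited opening and retreat straight up.

```bash
python3 -m creep '0 0 0 0 0 0;0 0 0 0 0 0;0 0 0 0 0 0;0 0 0 0 0 0;0 0 0 0 0 0' 0.55;python3 -m creep '0 0 -0.01 0 0 0;0 0 -0.03 0 0 0;0 0 -0.06 0 0 0;0 0 -0.1 0 0 0;0 0 -0.14 0 0 0';python3 -m creep '-0.03 0 -0.05 0 0 0;-0.03 0 -0.1 0 0 0;-0.03 0 -0.12 0 0 0;-0.03 0 -0.12 0 0 0;-0.03 0 -0.12 0 0 0'; python3 -c "
from h import *
w=snap('side','s10');a=snap('scene','a10');s0=load('si0');a0=load('sc0')
P=[]
for n,f,box in(('side',w,(235,400,200,400)),('scene',a,(200,330,50,190))):
  h=cv2.cvtColor(f['img'],cv2.COLOR_BGR2HSV);m=cv2.inRange(h,(100,110,40),(130,255,255));k=np.zeros_like(m);k[box[0]:box[1],box[2]:box[3]]=m[box[0]:box[1],box[2]:box[3]]
  ys,xs=np.nonzero(k)
  if len(xs)<20: print(n,len(xs));continue
  r=cv2.minAreaRect(np.c_[xs,ys].astype(np.float32));b=cv2.boxPoints(r);e=sorted([(np.linalg.norm(b[i]-b[(i+1)%4]),i) for i in range(4)])[:2]
  print(n,len(xs),[onz(f,*((b[i]+b[(i+1)%4])/2),.017).round(3) for _,i in e])
for p in[(.538,.035,.046),(.54,.235,.046)]:print(px(w,p).round(),px(a,p).round())
# change map: connected changed regions away from arm
for n,x,y in(('side',s0,w),('scene',a0,a)):
  d=cv2.GaussianBlur(cv2.absdiff(x['img'],y['img']).max(2),(5,5),0)>35
  N,_,st,c=cv2.connectedComponentsWithStats(d.astype(np.uint8));print(n,[(st[i][:5].tolist()) for i in range(1,N) if st[i][4]>25])
"
```

```text
time: 19.4
tcp_pos: [0.5857, -0.3085, -0.0141]
eef_rot: [0.248, 0.969, -0.005, 0.019]
ft_force: [0.2, 0.6, 0.1]
finger_gap: 0.0481
finger_force: 0.0
time: 19.9
tcp_pos: [0.5806, -0.3057, 0.1277]
eef_rot: [0.248, 0.969, -0.005, 0.018]
ft_force: [0.3, -0.0, 0.3]
finger_gap: 0.0483
finger_force: 0.0
time: 20.4
tcp_pos: [0.6031, -0.318, 0.2477]
eef_rot: [0.248, 0.969, -0.005, 0.019]
ft_force: [-1.3, 0.2, -0.2]
finger_gap: 0.0483
finger_force: 0.0
side 548 [array([ 0.502, -0.264,  0.017]), array([ 0.633, -0.335,  0.017])]
scene 416 [array([ 0.633, -0.335,  0.017]), array([ 0.499, -0.262,  0.017])]
[259. 201.] [239. 208.]
[242. 161.] [310. 193.]
side [[35, 0, 64, 99, 4477], [137, 0, 60, 10, 210], [208, 0, 189, 112, 7395], [190, 9, 16, 32, 292], [180, 11, 13, 18, 103], [163, 13, 11, 14, 83], [90, 19, 7, 27, 83], [98, 28, 15, 65, 376], [195, 49, 11, 9, 58], [119, 51, 10, 20, 123], [0, 62, 8, 43, 203], [242, 74, 92, 62, 2014], [33, 95, 79, 44, 1964], [356, 99, 30, 8, 54], [101, 109, 34, 39, 612], [0, 114, 14, 27, 306], [98, 120, 8, 6, 40], [326, 138, 47, 108, 3105], [43, 149, 24, 32, 410], [2
[... 217 characters left out ...]
7, 34, 43, 1068], [36, 260, 10, 7, 38], [278, 285, 62, 23, 785]]
scene [[0, 0, 68, 57, 1384], [144, 0, 15, 26, 290], [189, 0, 9, 5, 32], [215, 0, 19, 4, 60], [365, 0, 49, 53, 929], [226, 5, 13, 42, 338], [416, 7, 15, 24, 219], [170, 9, 19, 8, 75], [209, 11, 14, 9, 95], [157, 17, 32, 35, 717], [208, 23, 15, 9, 116], [212, 43, 15, 6, 68], [33, 47, 8, 6, 38], [401, 46, 5, 7, 30], [3, 50, 4, 12, 30], [30, 55, 13, 9, 84], [213, 56, 201, 48, 3862], [7, 59, 13, 9, 87], [28, 66, 14, 9, 100], [9, 70, 9, 8, 53], [26, 78, 14, 9, 96], [149, 87, 128, 170, 5570], [0, 91, 49, 69, 2716], [0, 144, 102, 65, 2858], [300, 183, 35, 27, 532], [276, 197, 25, 13, 205], [241, 215, 22, 8, 79], [98, 226, 37, 54, 726]]
```

```bash
python3 -c "
from rig import bot
print(bot.hand_in())"
```

```text
the job is handed in; nothing more can be done
None
```

The pin is lying flat in the orange tray, the tube is lying released on the bench, and the job was handed in at about 20 s. Two things didn't go to plan: the first grasp slipped over the top of the pin (up to about 36 N at the fingertips, pin unmoved), and the pin slid nearly all the way out while tipping (about 13.5 cm), so I pushed the tube about 5 cm along the bench over it before releasing.

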